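# Set out the lunch tray

## Task

Set out the lunch tray: stand the salt shaker with the dotted dome, the squeeze bottle with the pointed nozzle, the square tin and the toothpick carton upright on the tray, each right down in the holder shaped for its foot (small round, large round, square, oblong). Set each one down rather than dropping it. Leave the flat-lidded spice jar and the soap pump bottle standing where they are.

Things in the scene. Friction and masses are not known exactly. Their poses are not given: they have to be found in the camera images.
- salt_mid (a point): Salt shaker: round white china body 42 mm in diameter and 56 mm high, steel dome pierced with dots on top, 78 mm high in all, about 0.18 kg. Grip the body some 45 mm above its foot. Loose, standing on the counter. Origin: on its axis, half-way up; z up.
- squeeze_mid (a point): Sauce squeeze bottle: round white plastic body 56 mm in diameter, straight up to 66 mm, then a pointed cone nozzle in the middle, 90 mm high in all, about 0.22 kg. Grip the body some 50 mm above its foot. Loose, standing on the counter. Origin: on its axis, half-way up; z up.
- tin_mid (a point): Square steel tea tin with lid, 50 x 50 mm foot (lid, the top 14 mm, 52 x 52), 72 mm high, about 0.18 kg; x and y are square to its sides. Grip it some 48 mm above its foot. Loose, standing on the counter. Origin: on its axis, half-way up; z up.
- carton_mid (a point): Toothpick carton of brown card with a paper band, 70 mm (its x) by 30 mm (its y), 76 mm high, about 0.11 kg. Grip it across the 30 mm, some 50 mm above its foot. Loose, standing on the counter. Origin: on its axis, half-way up; z up.
- spice_mid (a point): Spice jar, does not belong on the tray: white china body 42 mm in diameter like the salt shaker's, but with a flat plain steel lid 44 mm wide, 78 mm high. Loose, standing on the counter. Origin: on its axis, half-way up; z up.
- soap_mid (a point): Hand soap bottle, does not belong on the tray: white body 56 mm in diameter like the squeeze bottle's, but with a flat pump head whose spout sticks out 36 mm to its x side, 89 mm high. Loose, standing on the counter. Origin: on its axis, half-way up; z up.
- small_round_floor (a point): Small round holder, 60 mm inside, for the salt shaker. The four holders (all fixed, plain grey plastic, 15 mm high rims 4 mm thick, inner floor 3 mm thick) stand two by two, about 116 mm apart, on one square aluminium baking tray (250 mm, rim 18 mm high, fixed flat on the counter), in any arrangement. Origin: centre of this holder's inner floor, which is 7 mm above the counter.
- large_round_floor (a point): Large round holder, 76 mm inside, for the squeeze bottle. The four holders (all fixed, plain grey plastic, 15 mm high rims 4 mm thick, inner floor 3 mm thick) stand two by two, about 116 mm apart, on one square aluminium baking tray (250 mm, rim 18 mm high, fixed flat on the counter), in any arrangement. Origin: centre of this holder's inner floor, which is 7 mm above the counter.
- square_floor (a point): Square holder, 68 x 68 mm inside (x and y square to its sides), for the tin. The four holders (all fixed, plain grey plastic, 15 mm high rims 4 mm thick, inner floor 3 mm thick) stand two by two, about 116 mm apart, on one square aluminium baking tray (250 mm, rim 18 mm high, fixed flat on the counter), in any arrangement. Origin: centre of this holder's inner floor, which is 7 mm above the counter.
- oblong_floor (a point): Oblong holder, 88 mm (its x) by 48 mm (its y) inside, for the carton. The four holders (all fixed, plain grey plastic, 15 mm high rims 4 mm thick, inner floor 3 mm thick) stand two by two, about 116 mm apart, on one square aluminium baking tray (250 mm, rim 18 mm high, fixed flat on the counter), in any arrangement. Origin: centre of this holder's inner floor, which is 7 mm above the counter.
Mind the look-alikes: they are no part of the job. Leave any blue or brown look-alike of the part that bears tin_mid alone.

How it is judged:
At the end, for the whole second after the job is handed in: Each of the four stands in its own holder: within 16 mm of the centre, foot on the holder's floor (within 5 mm), upright within 0.1 rad, released, at rest. Spice jar and soap bottle stand upright within 40 mm of their starts (horizontal distance between salt_mid and small_round_floor below 0.016 m and z of salt_mid in the frame of small_round_floor below 0.044 m and angle between each of salt_mid, squeeze_mid, tin_mid, carton_mid, spice_mid, soap_mid's own z axis and vertical below 0.1 rad and linear speed of each of salt, squeeze, tin, carton, spice, soap below 0.02 m/s and angular speed of each of salt, squeeze, tin, carton below 0.2 rad/s and horizontal distance between squeeze_mid and large_round_floor below 0.016 m and z of squeeze_mid in the frame of large_round_floor below 0.05 m and horizontal distance between tin_mid and square_floor below 0.016 m and z of tin_mid in the frame of square_floor below 0.041 m and horizontal distance between carton_mid and oblong_floor below 0.016 m and z of carton_mid in the frame of oblong_floor below 0.043 m and distance of each of spice_mid, soap_mid from where it was at the start of the episode below 0.04 m); the robot touches nothing.
It fails at once if a thing is dropped or slammed into its holder ((horizontal distance between salt_mid and small_round_floor below 0.04 m and z of salt_mid in the frame of small_round_floor below 0.059 m and linear speed of salt above 0.7 m/s) or (horizontal distance between squeeze_mid and large_round_floor below 0.04 m and z of squeeze_mid in the frame of large_round_floor below 0.065 m and linear speed of squeeze above 0.7 m/s) or (horizontal distance between tin_mid and square_floor below 0.04 m and z of tin_mid in the frame of square_floor below 0.056 m and linear speed of tin above 0.7 m/s) or (horizontal distance between carton_mid and oblong_floor below 0.04 m and z of carton_mid in the frame of oblong_floor below 0.058 m and linear speed of carton above 0.7 m/s)).
It fails at once if the spice is picked up, pushed away or knocked over (distance of spice_mid from where it was at the start of the episode above 0.04 m or angle between spice_mid's own z axis and vertical above 0.5 rad).
It fails at once if the soap is picked up, pushed away or knocked over (distance of soap_mid from where it was at the start of the episode above 0.04 m or angle between soap_mid's own z axis and vertical above 0.5 rad).
It also fails if it takes over 109 s, if anything falls off the work surface, if the arm or the gripper's body presses on something with over 40 N, if the wrist force passes 120 N, or if a joint passes its speed limit or range.

## Robot

A 7-joint arm with a two-finger parallel gripper is mounted at the origin on the work surface. World frame = base frame: x ahead of the robot, y to its left, z up, the work surface at z = 0. Lengths are in m, angles in rad, forces in N, time in s.
With the tool pointing down it reaches from about 0.425 to 0.825 m from the base axis. Payload 3.6 kg.
Tool frame: the origin (TCP) lies at the centre of the arm's flange, where the gripper is bolted on; the fingertips stand 173 mm ahead of it and the grasp point (between the pads) lies 155 mm ahead of it; x points along the fingers, z is the direction in which the jaws open and shut, and the axes are right-handed (so a half turn about x gives the same grasp; the last joint's range is limited). The gripper opens to 85 mm and grips with 20 to 120 N. Pads are 22 mm wide; open, the fingers measure 114 mm over their backs; the gripper's body (76 mm by 85 mm) begins 54 mm behind the grasp point. The pads swing forward as they close: fully open they stand 13 mm farther back than shut.
Start: joints at [-1.169, 0.615, -0.013, 1.423, 0.008, 1.103, -0.04], TCP at [0.27, 0.591, 0.405] pointing down, gripper open.
Joint ranges: [-3.12, 3.12], [-0.3, 2.06], [-1.34, 1.32], [0.26, 2.42], [-1.36, 4.5], [0.01, 1.98], [-2.84, 2.84]. Speed limits (rad/s): [2.79, 2.79, 3.14, 3.14, 3.14, 3.14, 3.14].

## Interface

Orientations are given as [roll, pitch, yaw] about the fixed x, y, z axes, in that order (R = Rz(yaw) Ry(pitch) Rx(roll)).
In Python, from workcell import get_obs, read_camera, sign_off gives the robot as it stands.
- The arm moves only by the tool drive_tool, never from a script. Its arguments are lists of equal length, an entry for each row: "claw": the opening in per cent of the stroke, from 0 (shut) to 100 (fully open); "xyz": the shift along the tool's x, y, z in mm, a list of three; "spin": the turn about the tool's x in rad. A call has 1 to 8 rows; each row is the pose to reach, as a shift and turn from the pose commanded when the call began, along the tool's axes at that moment; what a row does not reach only later rows make up. A row lasts 1/8 s, in which the tool goes at most 62.5 mm and 10.7 degrees, less where a joint would pass 70% of its speed; a pose out of reach is approached as far as the arm can. A call with a gripper value outside its range is refused whole. The fingers move at their own pace and stop on an object; "squeeze" is the grip in N (left out, the last holds). Time passes only in rows, so rows that repeat a pose let the fingers close. It gives the time, the measured TCP pose, the force and the opening at its end, in the units of the state.
- get_obs(): the state, without advancing time (a new reading comes with each control period).
- read_camera(name): name is "side" or "top"; returns a dict with "image" (420x560x3 uint8, red, green, blue), "fx", "fy", "cx", "cy" (pixels), "cam_to_world" (4x4, takes a point from camera to world coordinates). Camera axes: x right, y down, z forward; pixel columns grow to the right and rows downward; lengths in m; the calibration is good to about 2 mm. A picture is of the moment at which its call begins. There is no depth.
- sign_off(): hands the job in, once; it reports no verdict.
The state is a dict: "clock": time; "joint_positions": joint angles; "joint_velocities": joint speeds; "joint_torque": joint torques, N m; "tcp_pos": TCP position; "tcp_rot": TCP orientation; "force": force on the tool from outside, world axes, zero at the start; "torque": the same for the moment, N m; "gripper_width": finger opening in m.
Only numpy, scipy, OpenCV 4.12 (cv2) and the standard library are available. Lean on these libraries where they do the work, as an engineer would, in place of code of your own. Each camera call takes 0.05 s, during which the arm holds its last target. There are 200 camera calls.

## Working session

There is one attempt and no reset: what is moved stays moved. The work goes in short steps, Python scripts to look and compute and a tool call to move; the robot and the scene stay as the last step left them, time stands still between calls to the robot, and variables do not carry over. Pictures are saved under pics/ and viewed, about 12 in all and at most 16, crops included, and the job is handed in when it is done.

Besides the shell and the picture viewer there is one more tool, called by a JSON object that holds its "fn" and its "kwargs". drive_tool: Moves the arm, as the interface text tells. Its arguments: {"type":"object","properties":{"claw":{"type":"array","items":{"type":"number"}},"xyz":{"type":"array","items":{"type":"array","items":{"type":"number"}}},"spin":{"type":"array","items":{"type":"number"}},"squeeze":{"type":"number"}},"required":["claw","xyz","spin"]}

```bash
mkdir -p pics
cat > h.py <<'E'
import numpy as np, cv2
from workcell import get_obs, read_camera, sign_off
def snap(name,fn):
    c=read_camera(name); cv2.imwrite(fn,c["image"][:,:,::-1]); return c
def ray(c,u,v,z):
    T=np.array(c["cam_to_world"]); d=T[:3,:3]@np.array([(u-c["cx"])/c["fx"],(v-c["cy"])/c["fy"],1]); o=T[:3,3]
    return o+d*(z-o[2])/d[2]
def proj(c,p):
    T=np.linalg.inv(np.array(c["cam_to_world"])); q=T[:3,:3]@np.array(p)+T[:3,3]
    return c["fx"]*q[0]/q[2]+c["cx"], c["fy"]*q[1]/q[2]+c["cy"]
E
python3 - <<'E'
from h import *
for n in("top","side"):
    c=snap(n,f"pics/{n}0.png"); print(n,c["fx"],np.round(c["cam_to_world"],3).tolist())
o=get_obs(); print(o)
E
```

```text
top 380.7044940384078 [[0.06, -0.976, 0.211, 0.31], [-0.998, -0.057, 0.018, -0.03], [-0.005, -0.212, -0.977, 0.796], [0.0, 0.0, 0.0, 1.0]]
side 512.5425127540908 [[0.847, -0.301, 0.438, -0.045], [-0.531, -0.46, 0.712, -0.873], [-0.013, -0.836, -0.549, 0.71], [0.0, 0.0, 0.0, 1.0]]
{'clock': 0.1, 'joint_positions': array([-1.16847494,  0.61582872, -0.01262622,  1.42473057,  0.00807776,
        1.10341582, -0.04041694]), 'joint_velocities': array([ 0.00083605, -0.00217029,  0.00047118, -0.00269666, -0.0006986 ,
       -0.00017717, -0.00082418]), 'joint_torque': array([ 6.47662455e-04, -4.70381784e+01,  2.59998338e-01, -1.71571791e+01,
        1.01119184e-02,  5.75441358e-03,  7.63380228e-06]), 'tcp_pos': array([0.27013027, 0.59089929, 0.40365213]), 'tcp_rot': array([-3.13989361,  1.5684632 , -1.99787231]), 'force': array([ 0.05820537, -0.07018462, -0.26807076]), 'torque': array([ 0.01674061,  0.01902843, -0.02023528]), 'gripper_width': 0.08548536161312484}
```

View pics/top0.png

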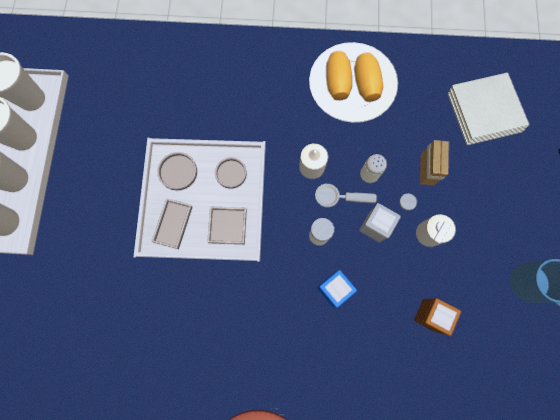

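View pics/side0.png

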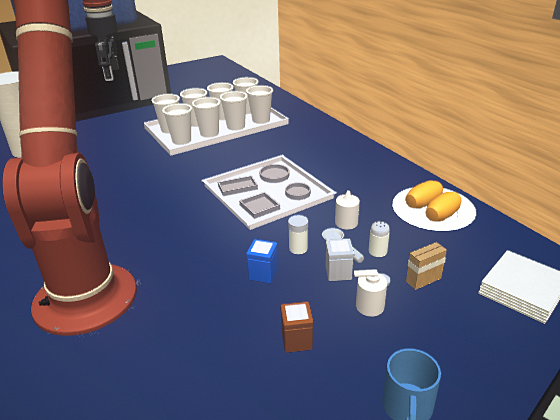

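Candidates in the top view:
- **Salt:** dotted dome at (375,168). Look-alike is the flat-lidded spice jar at (321,232).
- **Squeeze bottle:** pointed nozzle at (314,160). Look-alike is the soap pump at (437,231).
- **Tin:** grey at (381,222). Look-alikes are blue at (338,288) and brown at (438,317).
- **Carton:** brown with a band at (435,163).

The strainer at (328,195)–(375,198) and a small lid at (408,201) are clutter. The holders are large round (178,171), small round (231,173), oblong (173,224) and square (227,226). Next I'll check one close crop.

Run:
```python
from h import *
t=cv2.imread("pics/top0.png"); s=cv2.imread("pics/side0.png")
a=cv2.resize(t[130:260,285:465],None,fx=4.4,fy=4.4,interpolation=cv2.INTER_CUBIC)[:572]
cv2.imwrite("pics/c1.png",a)
b=cv2.resize(t[130:270,125:275],None,fx=4,fy=4,interpolation=cv2.INTER_CUBIC); cv2.imwrite("pics/c2.png",b)
d=cv2.resize(s[180:320,270:450],None,fx=4.2,fy=4.2,interpolation=cv2.INTER_CUBIC); cv2.imwrite("pics/c3.png",d)
```

```text
(no output)
```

View pics/c1.png

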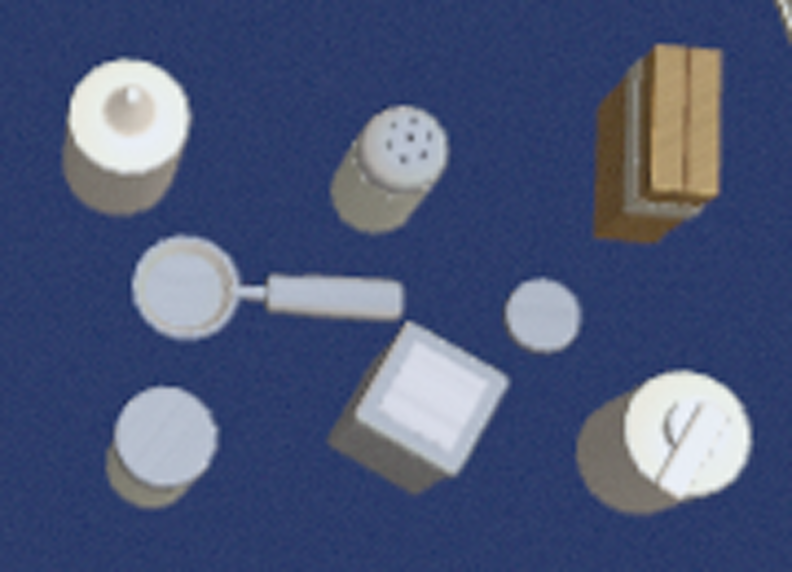

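View pics/c2.png

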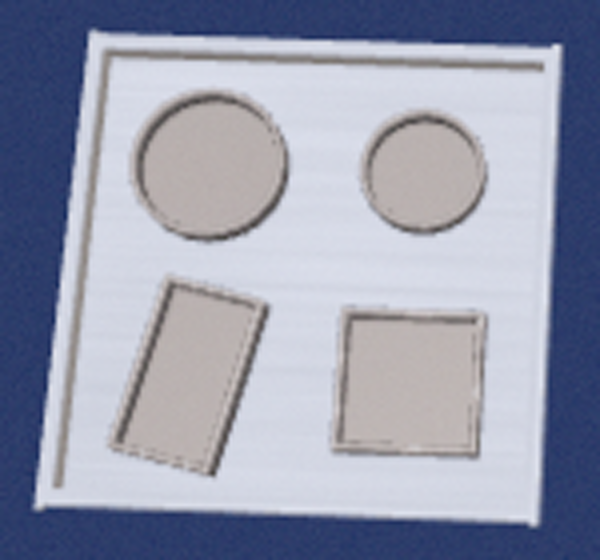

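View pics/c3.png

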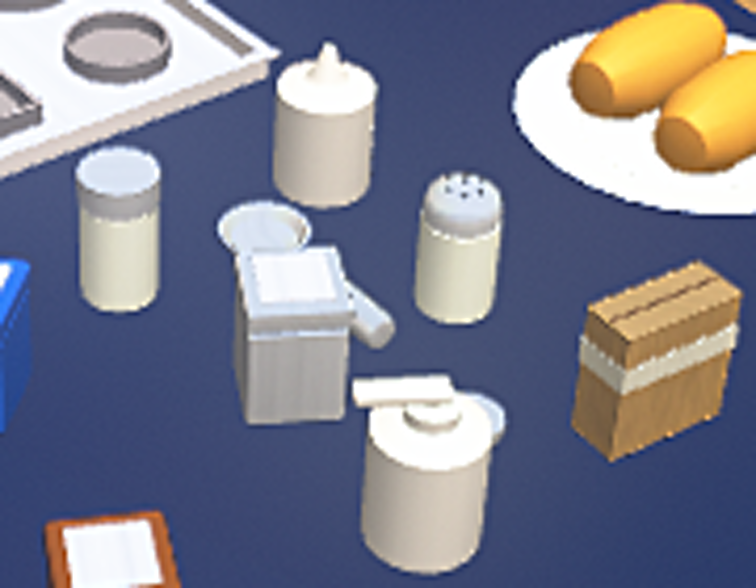

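The crops confirm the choices: salt dome at crop (404,148), squeeze shoulder (129,116), grey tin lid, carton top, spice flat lid (166,437) and soap (688,434). The holders are clear in the tray crop too.

Run:
```python
from h import *
c=read_camera("top"); s=read_camera("side")
def P(pts,off,k,z): return np.array([ray(c,(x+.5)/k-.5+off[0],(y+.5)/k-.5+off[1],z)[:2] for x,y in pts])
A=lambda p,z:P(p,(285,130),4.4,z); B=lambda p,z:P(p,(125,130),4,z)
def rep(n,p,z=None):
    m=p.mean(0); e=np.roll(p,-1,0)-p
    print(n,np.round(m*1000,1),"dist base",round(np.hypot(*m),3), [(round(np.hypot(*v)*1000),round(np.degrees(np.arctan2(v[1],v[0])),1)) for v in e] if len(p)>1 else "", np.round(proj(s,[*m,z]),0))
rep("salt",A([(404,148)],.066),.078); rep("squeeze",A([(129,116)],.066),.066)
rep("tin",A([(410,322),(508,382),(458,476),(356,413)],.072),.072)
rep("carton",A([(656,45),(722,49),(718,198),(650,193)],.076),.076)
rep("spice",A([(166,437)],.078),.078); rep("soap",A([(688,434)],.066),.066)
rep("Lround",B([(210,165)],.019),.019); rep("Sround",B([(424,172)],.019),.019)
rep("square",B([(345,307),(487,312),(478,459),(331,452)],.019),.019)
rep("oblong",B([(170,275),(270,304),(213,475),(108,446)],.019),.019)
rep("strainer",A([(187,288)],.015),.02);rep("handle",A([(270,295),(403,300)],.01),.01);rep("disc",A([(543,316)],.005),0.005)
o=get_obs()
from scipy.spatial.transform import Rotation as R
print(np.round(R.from_euler('xyz',o['tcp_rot']).as_matrix(),3), o['clock'])
```

```text
salt [ 589.3 -203.6] dist base 0.623  [380. 223.]
squeeze [597.6 -76.9] dist base 0.603  [347. 200.]
tin [ 471.4 -215.6] dist base 0.518 [(50, np.float64(-119.8)), (49, np.float64(153.1)), (51, np.float64(60.4)), (49, np.float64(-28.8))] [339. 246.]
carton [ 606.1 -329. ] dist base 0.69 [(30, np.float64(-90.4)), (72, np.float64(176.7)), (30, np.float64(88.9)), (72, np.float64(-3.6))] [428. 251.]
spice [445.9 -98.3] dist base 0.457  [298. 221.]
soap [ 463.  -329.6] dist base 0.568  [372. 281.]
Lround [565.4 211.8] dist base 0.604  [274. 171.]
Sround [568.1  96.7] dist base 0.576  [297. 189.]
square [453.6  93.8] dist base 0.463 [(75, np.float64(-88.7)), (78, np.float64(-178.9)), (76, np.float64(90.6)), (77, np.float64(0.3))] [259. 203.]
oblong [451.  208.5] dist base 0.497 [(56, np.float64(-103.0)), (94, np.float64(168.0)), (57, np.float64(78.1)), (95, np.float64(-12.6))] [237. 183.]
strainer [ 531.4 -111.7] dist base 0.543  [332. 233.]
handle [ 532.3 -184.7] dist base 0.563 [(64, np.float64(-88.9)), (64, np.float64(91.1))] [352. 252.]
disc [ 530.2 -286. ] dist base 0.602  [381. 280.]
[[-0.001 -0.909  0.416]
 [-0.001  0.416  0.909]
 [-1.    -0.    -0.002]] 0.2
```

{"fn": "drive_tool", "kwargs": {"claw": [100, 100, 100, 100, 100, 100, 100, 100], "xyz": [[6, -45, -42], [12, -90, -85], [18, -135, -128], [24, -180, -171], [30, -225, -214], [36, -270, -257], [42, -315, -300], [44, -330, -314]], "spin": [0, 0, 0, 0, 0, 0, 0, 0], "squeeze": 60}}

```text
clock: 1.2
tcp_pos: [0.441, 0.1638, 0.3604]
tcp_rot: [-2.765, 1.568, -1.631]
force: [0.6, 0.9, 0.2]
gripper_width: 0.0853
```

```bash
cat >> h.py <<'E'
from scipy.spatial.transform import Rotation as Rot
import sys
def go(x,y,z,ang):
    "grasp-point target mm, jaw angle deg -> shifts in tool axes mm, spin rad"
    o=get_obs(); M=Rot.from_euler('xyz',o['tcp_rot']).as_matrix(); p=o['tcp_pos']*1000
    d=M.T@(np.array([x,y,z+155])-p); a=np.degrees(np.arctan2(M[1,2],M[0,2]))
    s=(a-ang+90)%180-90
    g=p+M[:,0]*155
    print("clock %.2f grasp %s ang %.1f width %.1f F %s | shift %s spin %.3f"%(o['clock'],np.round(g,1),a,o['gripper_width']*1000,np.round(o['force'],1),np.round(d,1),np.radians(s)))
if __name__=="__main__": go(*map(float,sys.argv[1:5]))
E
python3 h.py 589 -204 165 65.4
```

```text
clock 1.20 grasp [441.  163.4 205.4] ang 65.0 width 85.3 F [0.6 0.9 0.2] | shift [  41.3 -289.6 -270.6] spin -0.007
```

{"fn": "drive_tool", "kwargs": {"claw": [100, 100, 100, 100, 100, 100, 100, 100], "xyz": [[6, -44, -41], [12, -88, -82], [18, -132, -123], [25, -176, -164], [32, -220, -205], [38, -262, -245], [41, -290, -271], [41, -290, -271]], "spin": [0, 0, 0, 0, 0, 0, 0, 0]}}

```text
clock: 2.2
tcp_pos: [0.5906, -0.2031, 0.3189]
tcp_rot: [-2.944, 1.568, -1.809]
force: [0.0, -0.6, 0.0]
gripper_width: 0.0851
```

```bash
python3 h.py 589 -204 46 65.4
python3 - <<'E'
from h import *
t=snap("top","pics/t1.png");s=snap("side","pics/s1.png")
a=cv2.imread("pics/t1.png")[100:280,270:480];b=cv2.imread("pics/s1.png")[120:300,270:480]
cv2.imwrite("pics/v1.png",cv2.resize(np.hstack([a,b]),None,fx=1.9,fy=1.9,interpolation=cv2.INTER_CUBIC))
E
```

```text
clock 2.20 grasp [ 590.5 -203.6  163.9] ang 65.1 width 85.1 F [ 0.  -0.6  0. ] | shift [117.9   1.2  -1.1] spin -0.006
```

View pics/v1.png

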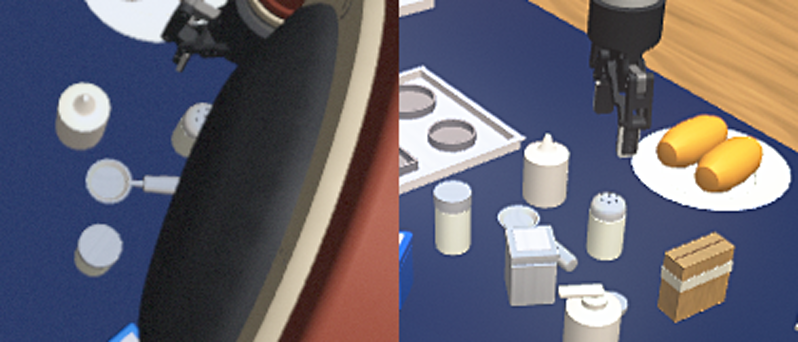

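The side view shows the open fingers above the salt shaker (607,225 in the crop), clear of the neighbours; the arm hides the top view. Descending.

{"fn": "drive_tool", "kwargs": {"claw": [100, 100, 100, 100, 100, 0, 0, 0], "xyz": [[30, 1, -1], [60, 1, -1], [90, 1, -1], [118, 1, -1], [118, 1, -1], [118, 1, -1], [118, 1, -1], [118, 1, -1]], "spin": [0, 0, 0, 0, 0, 0, 0, 0], "squeeze": 60}}

```text
clock: 3.3
tcp_pos: [0.59, -0.2001, 0.2037]
tcp_rot: [-1.786, 1.567, -0.644]
force: [-1.3, -1.0, 6.3]
gripper_width: 0.0404
```

{"fn": "drive_tool", "kwargs": {"claw": [0, 0, 0], "xyz": [[0, 0, 0], [0, 0, 0], [-5, 0, 0]], "spin": [0, 0, 0]}}

```text
clock: 3.68
tcp_pos: [0.5893, -0.1991, 0.2069]
tcp_rot: [1.398, 1.57, 2.539]
force: [-0.5, 0.3, -3.7]
gripper_width: 0.0407
```

```bash
python3 h.py 568 97 165 65.4
python3 - <<'E'
from h import *
s=snap("side","pics/s2.png")
cv2.imwrite("pics/v2.png",cv2.resize(cv2.imread("pics/s2.png")[120:300,270:480],None,fx=2.5,fy=2.5))
E
```

```text
clock 3.67 grasp [ 589.2 -199.1   51.9] ang 65.4 width 40.7 F [-0.5  0.3 -3.7] | shift [-113.   142.7  260.4] spin 0.000
```

View pics/v2.png

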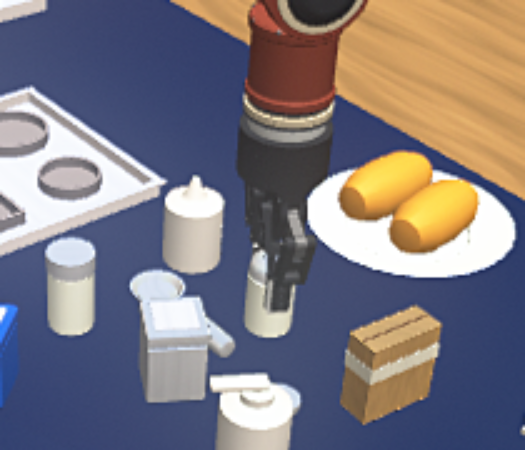

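{"fn": "drive_tool", "kwargs": {"claw": [0, 0, 0, 0, 0, 0, 0, 0], "xyz": [[-25, 0, 0], [-60, 0, 0], [-95, 0, 0], [-113, 10, 18], [-113, 27, 49], [-113, 50, 91], [-113, 73, 133], [-113, 96, 175]], "spin": [0, 0, 0, 0, 0, 0, 0, 0]}}

```text
clock: 4.72
tcp_pos: [0.5738, 0.0035, 0.3188]
tcp_rot: [1.475, 1.568, 2.619]
force: [0.3, -0.5, -3.0]
gripper_width: 0.0402
```

{"fn": "drive_tool", "kwargs": {"claw": [0, 0, 0, 0, 0], "xyz": [[0, 22, 40], [0, 38, 69], [0, 46, 83], [0, 46, 85], [0, 46, 85]], "spin": [0, 0, 0, 0, 0]}}

```text
clock: 5.35
tcp_pos: [0.5687, 0.0946, 0.3195]
tcp_rot: [-2.864, 1.569, -1.724]
force: [0.1, 0.1, -2.5]
gripper_width: 0.0405
```

```bash
python3 h.py 568 97 60 65.4
python3 - <<'E'
from h import *
s=snap("side","pics/s3.png");t=snap("top","pics/t3.png")
a=cv2.imread("pics/s3.png")[60:280,190:400];b=cv2.imread("pics/t3.png")[100:320,110:320]
cv2.imwrite("pics/v3.png",cv2.resize(np.hstack([a,b]),None,fx=1.9,fy=1.9))
E
```

```text
clock 5.35 grasp [568.6  94.4 164.5] ang 65.3 width 40.5 F [ 0.1  0.1 -2.5] | shift [104.5   1.7   2. ] spin -0.002
```

View pics/v3.png

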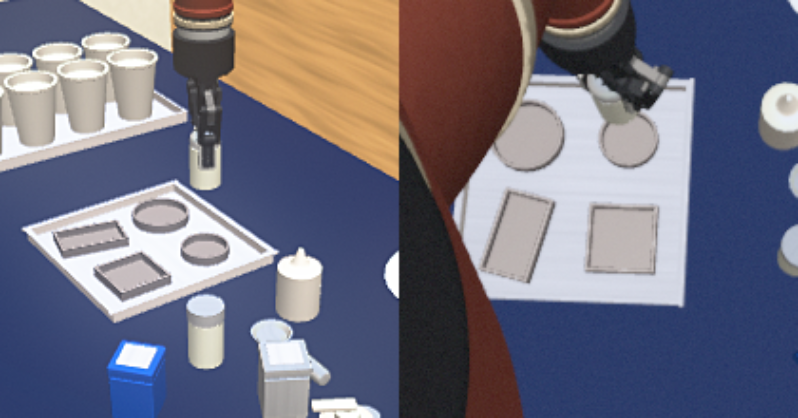

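Run:
```python
from h import *
s=read_camera("side");t=read_camera("top")
print(ray(s,190+205/1.9,60+182/1.9,.117)*1000, ray(t,110+(617-399)/1.9,100+111/1.9,.117)*1000, proj(s,[.568,.097,.117]))
```

```text
[570.29563196  93.8135352  117.        ] [562.92432611  94.23622523 117.        ] (np.float64(296.4371889260521), np.float64(155.53362381999722))
```

{"fn": "drive_tool", "kwargs": {"claw": [0, 0, 0, 0, 0, 0], "xyz": [[15, 2, 2], [40, 2, 2], [65, 2, 2], [90, 2, 2], [98, 2, 2], [98, 2, 2]], "spin": [0, 0, 0, 0, 0, 0]}}

```text
clock: 6.3
tcp_pos: [0.5674, 0.099, 0.2211]
tcp_rot: [2.183, 1.569, -2.958]
force: [0.0, 0.5, -1.8]
gripper_width: 0.0404
```

```bash
python3 h.py 568 97 55 65.4
```

```text
clock 6.30 grasp [567.2  98.9  66.1] ang 65.4 width 40.4 F [ 0.   0.5 -1.8] | shift [11.1 -1.4 -1.5] spin 0.001
```

{"fn": "drive_tool", "kwargs": {"claw": [0, 0, 0, 0], "xyz": [[4, 0, 0], [8, 0, 0], [10, 0, 0], [10, 0, 0]], "spin": [0, 0, 0, 0]}}

```text
clock: 6.8
tcp_pos: [0.5675, 0.099, 0.2117]
tcp_rot: [2.556, 1.571, -2.585]
force: [-0.5, 0.4, -2.4]
gripper_width: 0.0401
```

{"fn": "drive_tool", "kwargs": {"claw": [0, 0, 0], "xyz": [[1, 0, 0], [2, 0, 0], [2, 0, 0]], "spin": [0, 0, 0]}}

```text
clock: 7.18
tcp_pos: [0.5676, 0.099, 0.2107]
tcp_rot: [-0.891, 1.57, 0.251]
force: [-2.0, -0.3, 5.6]
gripper_width: 0.0404
```

{"fn": "drive_tool", "kwargs": {"claw": [60, 100, 100, 100, 100, 100, 100, 100], "xyz": [[0, 0, 0], [0, 0, 0], [0, 0, 0], [-10, 0, 0], [-40, 0, 0], [-80, 0, 0], [-110, 0, 0], [-110, 0, 0]], "spin": [0, 0, 0, 0, 0, 0, 0, 0]}}

```text
clock: 8.18
tcp_pos: [0.5684, 0.099, 0.323]
tcp_rot: [-0.949, 1.564, 0.192]
force: [-0.2, -0.7, -1.0]
gripper_width: 0.085
```

```bash
python3 h.py 598 -77 165 65.4
```

```text
clock 8.18 grasp [569.4  99.2 168. ] ang 65.4 width 85.0 F [-0.2 -0.7 -1. ] | shift [   2.9 -100.1 -147.8] spin 0.000
```

{"fn": "drive_tool", "kwargs": {"claw": [100, 100, 100, 100, 100, 100], "xyz": [[1, -25, -38], [2, -55, -82], [3, -82, -122], [3, -98, -145], [3, -100, -148], [3, -100, -148]], "spin": [0, 0, 0, 0, 0, 0]}}

```text
clock: 8.93
tcp_pos: [0.5967, -0.0757, 0.3161]
tcp_rot: [1.201, 1.568, 2.344]
force: [0.6, 0.6, 0.7]
gripper_width: 0.0856
```

```bash
python3 h.py 598 -77 50 65.4
python3 - <<'E'
from h import *
s=snap("side","pics/s4.png");t=snap("top","pics/t4.png")
a=cv2.imread("pics/s4.png")[80:260,220:430];b=cv2.imread("pics/t4.png")[100:280,200:410]
cv2.imwrite("pics/v4.png",cv2.resize(np.hstack([a,b]),None,fx=1.9,fy=1.9))
E
```

```text
clock 8.93 grasp [596.5 -75.4 161.1] ang 65.5 width 85.6 F [0.6 0.6 0.7] | shift [111.1  -2.   -0.7] spin 0.002
```

View pics/v4.png

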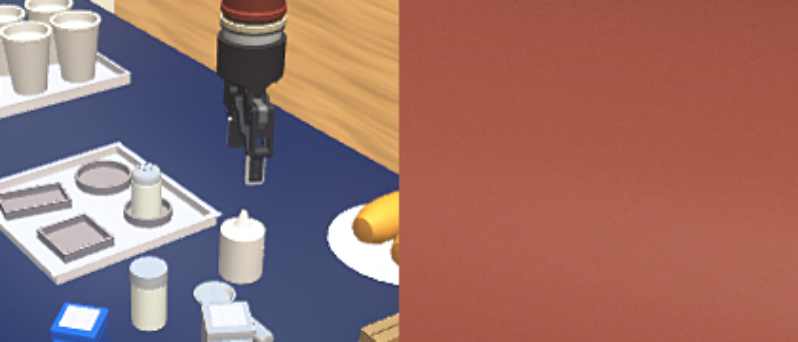

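The salt shaker stands in the small round holder at (147,195). The fingers are above the squeeze bottle (242,250).

{"fn": "drive_tool", "kwargs": {"claw": [100, 100, 100, 100, 100, 0, 0, 0], "xyz": [[25, -2, -1], [55, -2, -1], [85, -2, -1], [111, -2, -1], [111, -2, -1], [111, -2, -1], [111, -2, -1], [111, -2, -1]], "spin": [0, 0, 0, 0, 0, 0, 0, 0]}}

```text
clock: 10.02
tcp_pos: [0.5992, -0.0786, 0.2077]
tcp_rot: [-1.118, 1.567, 0.025]
force: [0.6, 1.1, 6.8]
gripper_width: 0.0542
```

{"fn": "drive_tool", "kwargs": {"claw": [0, 0, 0], "xyz": [[0, 0, 0], [0, 0, 0], [-5, 0, 0]], "spin": [0, 0, 0]}}

```text
clock: 10.4
tcp_pos: [0.598, -0.0789, 0.2109]
tcp_rot: [2.04, 1.57, -3.101]
force: [-0.2, -0.0, -2.6]
gripper_width: 0.0548
```

```bash
python3 h.py 565 212 170 65.4
```

```text
clock 10.40 grasp [597.9 -78.9  55.9] ang 65.4 width 54.8 F [-0.2 -0.  -2.6] | shift [-114.1  151.1  250.8] spin 0.001
```

{"fn": "drive_tool", "kwargs": {"claw": [0, 0, 0, 0, 0, 0, 0, 0], "xyz": [[-25, 0, 0], [-60, 0, 0], [-95, 0, 0], [-114, 10, 17], [-114, 28, 46], [-114, 52, 86], [-114, 76, 126], [-114, 100, 166]], "spin": [0, 0, 0, 0, 0, 0, 0, 0]}}

```text
clock: 11.4
tcp_pos: [0.575, 0.1167, 0.3238]
tcp_rot: [1.811, 1.568, 2.954]
force: [0.5, 0.3, -2.1]
gripper_width: 0.0545
```

{"fn": "drive_tool", "kwargs": {"claw": [0, 0, 0, 0, 0], "xyz": [[0, 22, 37], [0, 40, 66], [0, 49, 80], [0, 51, 84], [0, 51, 84]], "spin": [0, 0, 0, 0, 0]}}

```text
clock: 12.02
tcp_pos: [0.5652, 0.2099, 0.3245]
tcp_rot: [-2.917, 1.569, -1.777]
force: [-0.2, -0.7, -2.9]
gripper_width: 0.0546
```

```bash
python3 h.py 565 212 70 65.4
```

```text
clock 12.03 grasp [565.1 209.6 169.5] ang 65.3 width 54.6 F [-0.2 -0.7 -2.9] | shift [99.5  1.1  2. ] spin -0.001
```

{"fn": "drive_tool", "kwargs": {"claw": [0, 0, 0, 0, 0, 0, 0], "xyz": [[15, 1, 2], [45, 1, 2], [75, 1, 2], [95, 1, 2], [103, 1, 2], [106, 1, 2], [106, 1, 2]], "spin": [0, 0, 0, 0, 0, 0, 0]}}

```text
clock: 12.9
tcp_pos: [0.5652, 0.2133, 0.2191]
tcp_rot: [-0.909, 1.57, 0.232]
force: [-0.3, -0.5, -2.4]
gripper_width: 0.0544
```

{"fn": "drive_tool", "kwargs": {"claw": [0, 0, 0, 0], "xyz": [[1, 0, 0], [2, 0, 0], [3, 0, 0], [3, 0, 0]], "spin": [0, 0, 0, 0]}}

```text
clock: 13.4
tcp_pos: [0.5648, 0.2135, 0.2157]
tcp_rot: [2.198, 1.571, -2.943]
force: [0.4, -0.6, -2.4]
gripper_width: 0.0543
```

{"fn": "drive_tool", "kwargs": {"claw": [0, 0, 0], "xyz": [[1, 0, 0], [2, 0, 0], [2, 0, 0]], "spin": [0, 0, 0]}}

```text
clock: 13.78
tcp_pos: [0.5649, 0.2135, 0.2147]
tcp_rot: [-0.222, 1.571, 0.92]
force: [-3.2, -1.7, 5.0]
gripper_width: 0.0547
```

{"fn": "drive_tool", "kwargs": {"claw": [80, 100, 100, 100, 100, 100, 100, 100], "xyz": [[0, 0, 0], [0, 0, 0], [0, 0, 0], [-10, 0, 0], [-40, 0, 0], [-80, 0, 0], [-110, 0, 0], [-110, 0, 0]], "spin": [0, 0, 0, 0, 0, 0, 0, 0]}}

```text
clock: 14.78
tcp_pos: [0.5657, 0.2137, 0.3271]
tcp_rot: [-0.765, 1.564, 0.377]
force: [-0.2, -0.4, -0.3]
gripper_width: 0.0852
```

```bash
python3 h.py 471 -216 165 60.5
```

```text
clock 14.78 grasp [566.7 214.1 172.1] ang 65.4 width 85.2 F [-0.2 -0.4 -0.3] | shift [   5.3  -92.5 -430.2] spin 0.086
```

{"fn": "drive_tool", "kwargs": {"claw": [100, 100, 100, 100, 100, 100, 100, 100], "xyz": [[0, -8, -35], [0, -20, -92], [1, -33, -152], [2, -46, -212], [3, -59, -272], [4, -72, -332], [5, -84, -388], [5, -91, -420]], "spin": [0, 0, 0, 0.03, 0.06, 0.086, 0.086, 0.086]}}

```text
clock: 15.78
tcp_pos: [0.4712, -0.2098, 0.3178]
tcp_rot: [2.415, 1.568, -2.817]
force: [0.5, 0.2, 0.4]
gripper_width: 0.0852
```

{"fn": "drive_tool", "kwargs": {"claw": [100, 100], "xyz": [[0, -1, -10], [0, -1, -10]], "spin": [0, 0]}}

```text
clock: 16.02
tcp_pos: [0.4688, -0.2148, 0.3181]
tcp_rot: [1.257, 1.569, 2.313]
force: [0.4, 0.3, 0.6]
gripper_width: 0.0853
```

```bash
python3 h.py 471 -216 48 60.5
python3 - <<'E'
from h import *
s=snap("side","pics/s5.png");t=snap("top","pics/t5.png")
a=cv2.imread("pics/s5.png")[120:320,220:430];b=cv2.imread("pics/t5.png")[100:300,120:330]
cv2.imwrite("pics/v5.png",cv2.resize(np.hstack([a,b]),None,fx=1.9,fy=1.9))
E
```

```text
clock 16.02 grasp [ 468.6 -214.6  163.1] ang 60.5 width 85.3 F [0.4 0.3 0.6] | shift [115.1  -2.7  -0. ] spin 0.000
```

View pics/v5.png

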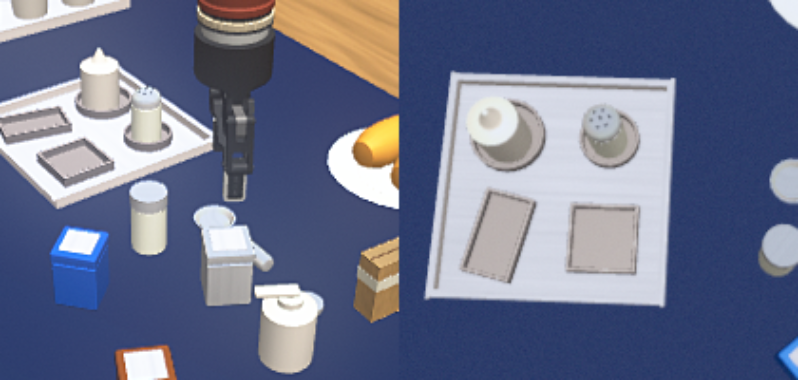

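Squeeze bottle and salt shaker both stand inside their holders, at (505,130) and (605,125) in the right-hand crop. Next the grey tin.

{"fn": "drive_tool", "kwargs": {"claw": [100, 100, 100, 100, 100, 0, 0, 0], "xyz": [[25, -3, 0], [55, -3, 0], [85, -3, 0], [113, -3, 0], [115, -3, 0], [115, -3, 0], [115, -3, 0], [115, -3, 0]], "spin": [0, 0, 0, 0, 0, 0, 0, 0]}}

```text
clock: 17.12
tcp_pos: [0.4723, -0.2168, 0.2052]
tcp_rot: [-1.255, 1.568, -0.198]
force: [-0.1, 1.0, 5.3]
gripper_width: 0.0516
```

{"fn": "drive_tool", "kwargs": {"claw": [0, 0, 0], "xyz": [[0, 0, 0], [0, 0, 0], [-5, 0, 0]], "spin": [0, 0, 0]}}

```text
clock: 17.5
tcp_pos: [0.4714, -0.217, 0.2091]
tcp_rot: [2.282, 1.571, -2.945]
force: [0.1, -0.4, -2.1]
gripper_width: 0.0514
```

```bash
python3 h.py 454 94 170 90
```

```text
clock 17.50 grasp [ 471.4 -217.    54.1] ang 60.5 width 51.4 F [ 0.1 -0.4 -2.1] | shift [-115.9  168.3  262.1] spin -0.515
```

{"fn": "drive_tool", "kwargs": {"claw": [0, 0, 0, 0, 0, 0, 0, 0], "xyz": [[-25, 0, 0], [-60, 0, 0], [-95, 0, 0], [-116, 10, 16], [-116, 29, 45], [-116, 55, 86], [-116, 81, 126], [-116, 107, 167]], "spin": [0, 0, 0, -0.05, -0.15, -0.25, -0.35, -0.45]}}

```text
clock: 18.5
tcp_pos: [0.46, -0.0179, 0.3248]
tcp_rot: [2.64, 1.57, -2.135]
force: [1.5, 0.1, -0.8]
gripper_width: 0.0513
```

```bash
python3 h.py 454 94 170 90
```

```text
clock 18.50 grasp [460.  -18.  169.8] ang 86.4 width 51.3 F [ 1.5  0.1 -0.8] | shift [ -0.2  13.  111.4] spin -0.063
```

{"fn": "drive_tool", "kwargs": {"claw": [0, 0, 0, 0, 0], "xyz": [[0, 6, 48], [0, 10, 84], [0, 12, 104], [0, 13, 111], [0, 13, 111]], "spin": [-0.06, -0.06, -0.06, -0.06, -0.06]}}

```text
clock: 19.12
tcp_pos: [0.4547, 0.0922, 0.3247]
tcp_rot: [2.602, 1.57, -2.115]
force: [0.2, -0.0, -2.0]
gripper_width: 0.0516
```

```bash
python3 h.py 454 94 62 90
```

```text
clock 19.12 grasp [454.7  92.  169.7] ang 89.7 width 51.6 F [ 0.2 -0.  -2. ] | shift [107.7   0.7   1.9] spin -0.005
```

{"fn": "drive_tool", "kwargs": {"claw": [0, 0, 0, 0, 0, 0, 0, 0], "xyz": [[15, 1, 2], [45, 1, 2], [75, 1, 2], [95, 1, 2], [103, 1, 2], [106, 1, 2], [108, 1, 2], [108, 1, 2]], "spin": [0, 0, 0, 0, 0, 0, 0, 0]}}

```text
clock: 20.12
tcp_pos: [0.4541, 0.0946, 0.2172]
tcp_rot: [-1.425, 1.57, 0.141]
force: [-0.3, -0.0, -1.7]
gripper_width: 0.0517
```

{"fn": "drive_tool", "kwargs": {"claw": [0, 0, 0, 0], "xyz": [[1, 0, 0], [2, 0, 0], [3, 0, 0], [3, 0, 0]], "spin": [0, 0, 0, 0]}}

```text
clock: 20.62
tcp_pos: [0.4539, 0.0946, 0.2136]
tcp_rot: [1.917, 1.571, -2.8]
force: [0.4, 0.4, -2.0]
gripper_width: 0.0512
```

{"fn": "drive_tool", "kwargs": {"claw": [0, 0, 0], "xyz": [[1, 0, 0], [2, 0, 0], [2, 0, 0]], "spin": [0, 0, 0]}}

```text
clock: 21.0
tcp_pos: [0.4539, 0.0947, 0.2122]
tcp_rot: [-1.569, 1.571, -0.003]
force: [-1.2, 0.5, 4.0]
gripper_width: 0.0509
```

{"fn": "drive_tool", "kwargs": {"claw": [80, 100, 100, 100, 100, 100, 100, 100], "xyz": [[0, 0, 0], [0, 0, 0], [0, 0, 0], [-10, 0, 0], [-40, 0, 0], [-80, 0, 0], [-110, 0, 0], [-110, 0, 0]], "spin": [0, 0, 0, 0, 0, 0, 0, 0]}}

```text
clock: 22.0
tcp_pos: [0.4544, 0.0947, 0.3243]
tcp_rot: [-1.336, 1.565, 0.23]
force: [0.0, -0.3, -0.8]
gripper_width: 0.0851
```

```bash
python3 h.py 606 -329 165 87
```

```text
clock 22.00 grasp [455.4  95.  169.3] ang 89.7 width 85.1 F [ 0.  -0.3 -0.8] | shift [   4.7 -153.6 -423. ] spin 0.047
```

{"fn": "drive_tool", "kwargs": {"claw": [100, 100, 100, 100, 100, 100, 100, 100], "xyz": [[0, -13, -35], [0, -33, -91], [1, -54, -149], [2, -75, -207], [3, -96, -265], [4, -117, -323], [5, -137, -378], [5, -149, -411]], "spin": [0, 0, 0, 0.02, 0.047, 0.047, 0.047, 0.047]}}

```text
clock: 23.0
tcp_pos: [0.6003, -0.3209, 0.315]
tcp_rot: [1.988, 1.568, -2.78]
force: [1.0, -0.2, -0.0]
gripper_width: 0.0855
```

{"fn": "drive_tool", "kwargs": {"claw": [100, 100], "xyz": [[0, -5, -12], [0, -5, -12]], "spin": [0, 0]}}

```text
clock: 23.25
tcp_pos: [0.6051, -0.3289, 0.3156]
tcp_rot: [0.912, 1.568, 2.431]
force: [-0.2, 0.3, 0.5]
gripper_width: 0.0855
```

```bash
python3 h.py 606 -329 50 87
python3 - <<'E'
from h import *
s=snap("side","pics/s6.png");t=snap("top","pics/t6.png")
a=cv2.imread("pics/s6.png")[100:320,280:490];b=cv2.imread("pics/t6.png")[100:320,120:330]
cv2.imwrite("pics/v6.png",cv2.resize(np.hstack([a,b]),None,fx=1.9,fy=1.9))
E
```

```text
clock 23.25 grasp [ 604.8 -328.7  160.6] ang 87.0 width 85.5 F [-0.2  0.3  0.5] | shift [110.6  -1.1  -0.2] spin 0.000
```

View pics/v6.png

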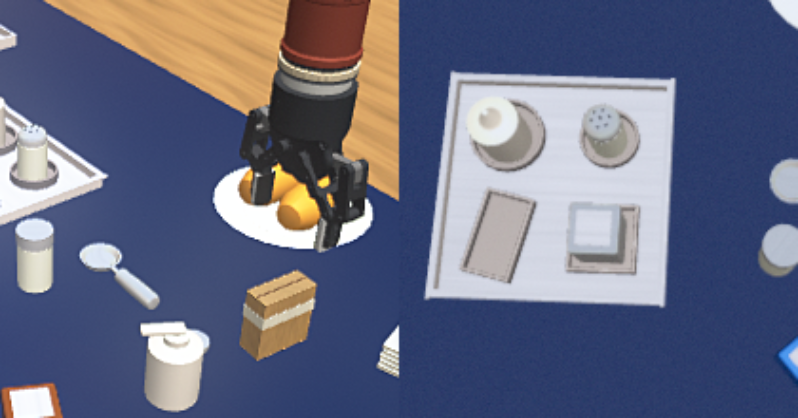

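The tin stands square in its holder (600,235) and the fingers are above the carton. Next I grip the carton.

{"fn": "drive_tool", "kwargs": {"claw": [100, 100, 100, 100, 100, 0, 0, 0], "xyz": [[25, -1, 0], [55, -1, 0], [85, -1, 0], [109, -1, 0], [110, -1, 0], [110, -1, 0], [110, -1, 0], [110, -1, 0]], "spin": [0, 0, 0, 0, 0, 0, 0, 0], "squeeze": 40}}

```text
clock: 24.35
tcp_pos: [0.6066, -0.3295, 0.2079]
tcp_rot: [-1.993, 1.569, -0.474]
force: [-0.7, -0.7, -0.5]
gripper_width: 0.0321
```

{"fn": "drive_tool", "kwargs": {"claw": [0, 0, 0, 0], "xyz": [[0, 0, 0], [0, 0, 0], [0, 0, 0], [-5, 0, 0]], "spin": [0, 0, 0, 0]}}

```text
clock: 24.85
tcp_pos: [0.606, -0.3293, 0.2112]
tcp_rot: [1.304, 1.569, 2.823]
force: [0.6, 0.1, -0.6]
gripper_width: 0.0297
```

```bash
python3 h.py 451 208.5 175 77.5
```

```text
clock 24.85 grasp [ 605.7 -329.3   56.2] ang 87.0 width 29.7 F [ 0.6  0.1 -0.6] | shift [-118.4  182.8  529.1] spin 0.166
```

{"fn": "drive_tool", "kwargs": {"claw": [0, 0, 0, 0, 0, 0, 0, 0], "xyz": [[-25, 0, 0], [-60, 0, 0], [-98, 0, 0], [-118, 6, 18], [-118, 18, 52], [-118, 35, 101], [-118, 52, 150], [-118, 69, 199]], "spin": [0, 0, 0, 0, 0.04, 0.08, 0.12, 0.16]}}

```text
clock: 25.85
tcp_pos: [0.5469, -0.1256, 0.3294]
tcp_rot: [1.274, 1.57, 2.631]
force: [1.3, -0.6, -1.2]
gripper_width: 0.0297
```

```bash
python3 h.py 451 208.5 175 77.5
```

```text
clock 25.85 grasp [ 546.8 -125.5  174.4] ang 77.8 width 29.7 F [ 1.3 -0.6 -1.2] | shift [ -0.5 164.5 306.2] spin 0.005
```

{"fn": "drive_tool", "kwargs": {"claw": [0, 0, 0, 0, 0, 0, 0, 0], "xyz": [[0, 24, 44], [0, 48, 89], [0, 73, 136], [0, 98, 183], [0, 123, 230], [0, 145, 270], [0, 159, 296], [0, 164, 306]], "spin": [0, 0, 0, 0, 0, 0, 0, 0]}}

```text
clock: 26.85
tcp_pos: [0.4508, 0.2084, 0.3295]
tcp_rot: [1.278, 1.57, 2.64]
force: [0.2, -0.3, -0.4]
gripper_width: 0.0292
```

{"fn": "drive_tool", "kwargs": {"claw": [0, 0], "xyz": [[0, 0, 0], [0, 0, 0]], "spin": [0, 0]}}

```text
clock: 27.1
tcp_pos: [0.4523, 0.2047, 0.3296]
tcp_rot: [-2.96, 1.569, -1.604]
force: [-0.3, 0.7, -0.2]
gripper_width: 0.0299
```

```bash
python3 h.py 451 208.5 65 77.5
python3 - <<'E'
from h import *
s=snap("side","pics/s7.png");t=snap("top","pics/t7.png")
a=cv2.imread("pics/s7.png")[40:260,160:370];b=cv2.imread("pics/t7.png")[100:320,100:310]
cv2.imwrite("pics/v7.png",cv2.resize(np.hstack([a,b]),None,fx=1.9,fy=1.9))
E
```

```text
clock 27.10 grasp [452.3 204.5 174.6] ang 77.7 width 29.9 F [-0.3  0.7 -0.2] | shift [109.5   2.1   3.5] spin 0.003
```

View pics/v7.png

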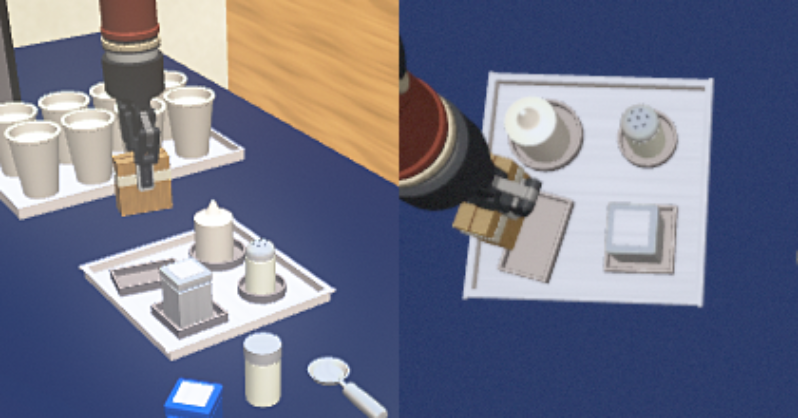

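The carton hangs upright and parallel to the oblong holder, and the other three stand in theirs. Lowering it.

{"fn": "drive_tool", "kwargs": {"claw": [0, 0, 0, 0, 0, 0, 0, 0], "xyz": [[15, 2, 3], [45, 2, 3], [75, 2, 3], [97, 2, 3], [105, 2, 3], [109, 2, 3], [110, 2, 3], [110, 2, 3]], "spin": [0, 0, 0, 0, 0, 0, 0, 0]}}

```text
clock: 28.2
tcp_pos: [0.4506, 0.21, 0.2203]
tcp_rot: [-0.922, 1.569, 0.437]
force: [0.4, -0.4, -0.1]
gripper_width: 0.0298
```

{"fn": "drive_tool", "kwargs": {"claw": [0, 0, 0, 0], "xyz": [[1, 0, 0], [2, 0, 0], [3, 0, 0], [3, 0, 0]], "spin": [0, 0, 0, 0]}}

```text
clock: 28.7
tcp_pos: [0.4503, 0.2099, 0.2166]
tcp_rot: [2.228, 1.571, -2.696]
force: [0.2, -0.3, -1.1]
gripper_width: 0.0294
```

{"fn": "drive_tool", "kwargs": {"claw": [0, 0, 0], "xyz": [[1, 0, 0], [2, 0, 0], [2, 0, 0]], "spin": [0, 0, 0]}}

```text
clock: 29.08
tcp_pos: [0.4503, 0.2099, 0.2148]
tcp_rot: [2.089, 1.571, -2.835]
force: [-0.3, -0.5, 0.2]
gripper_width: 0.0294
```

{"fn": "drive_tool", "kwargs": {"claw": [0, 0], "xyz": [[1, 0, 0], [1, 0, 0]], "spin": [0, 0]}}

```text
clock: 29.32
tcp_pos: [0.4502, 0.2099, 0.2147]
tcp_rot: [-0.996, 1.571, 0.363]
force: [-2.1, -0.4, 8.2]
gripper_width: 0.0298
```

Contact made. Releasing and retreating upward, then clear of the tray.

{"fn": "drive_tool", "kwargs": {"claw": [60, 100, 100, 100, 100, 100, 100, 100], "xyz": [[0, 0, 0], [0, 0, 0], [0, 0, 0], [-10, 0, 0], [-40, 0, 0], [-80, 0, 0], [-120, 0, 0], [-130, 0, 0]], "spin": [0, 0, 0, 0, 0, 0, 0, 0]}}

```text
clock: 30.32
tcp_pos: [0.4508, 0.2101, 0.3467]
tcp_rot: [-0.895, 1.565, 0.464]
force: [-0.1, -0.1, -0.9]
gripper_width: 0.0856
```

```bash
python3 h.py 400 470 220 77.5
```

```text
clock 30.32 grasp [451.6 210.5 191.7] ang 77.9 width 85.6 F [-0.1 -0.1 -0.9] | shift [-27.9 104.2 243.5] spin 0.006
```

{"fn": "drive_tool", "kwargs": {"claw": [100, 100, 100, 100, 100, 100, 100, 100], "xyz": [[-40, 0, 0], [-60, 15, 35], [-60, 35, 80], [-60, 55, 128], [-60, 75, 175], [-60, 94, 220], [-60, 104, 243], [-60, 104, 243]], "spin": [0, 0, 0, 0, 0, 0, 0, 0]}}

```text
clock: 31.32
tcp_pos: [0.398, 0.4712, 0.4023]
tcp_rot: [2.084, 1.568, -2.836]
force: [-0.4, -0.9, -0.4]
gripper_width: 0.0857
```

Run:
```python
from h import *
s=snap("side","pics/s8.png");t=snap("top","pics/t8.png")
a=cv2.imread("pics/s8.png")[120:320,190:400];b=cv2.imread("pics/t8.png")[110:310,130:480]
cv2.imwrite("pics/v8.png",np.hstack([cv2.resize(a,None,fx=1.9,fy=1.9),cv2.resize(b,None,fx=1.14,fy=1.9)])) if 0 else cv2.imwrite("pics/v8.png",cv2.resize(np.hstack([a,b]),None,fx=1.42,fy=1.42))
```

```text
(no output)
```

View pics/v8.png

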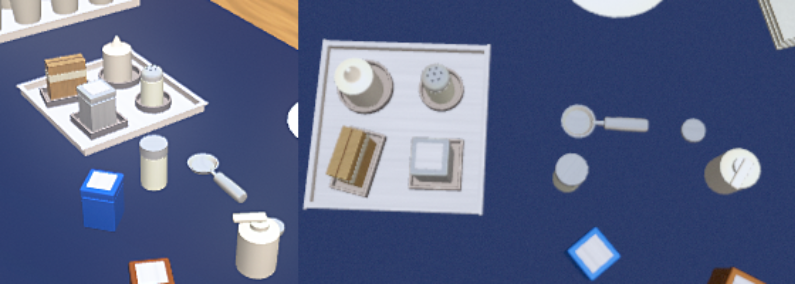

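All four stand upright inside their holders, with the spice jar (570,170) and soap (738,170) undisturbed. One numeric check before hand-in.

Run:
```python
from h import *
t=read_camera("top")
for n,x,y,z,h in [("salt",435,78,.073,(568,97)),("squeeze",354,75,.073,(565,212)),("tin",431,157,.079,(454,94)),("carton",349,153,.083,(451,208.5)),("spice",571,169,.078,(445.9,-98.3)),("soap",740,170,.066,(463,-329.6))]:
    p=ray(t,130+(x-298)/1.42,110+y/1.42,z)[:2]*1000; print(n,np.round(p),"off",np.round(p-h))
```

```text
salt [566.  98.] off [-2.  1.]
squeeze [564. 212.] off [-1.  0.]
tin [451.  92.] off [-3. -2.]
carton [449. 202.] off [-2. -6.]
spice [446. -98.] off [-0.  0.]
soap [ 460. -330.] off [-3. -0.]
```

```bash
python3 -c "
from h import *
print(sign_off(), get_obs()['clock'])"
```

```text
the job is handed in; nothing more can be done
the job is handed in; nothing more can be done
```

The salt shaker, squeeze bottle, grey square tin and toothpick carton each went into their own holder. I lowered each one until the wrist force showed contact (4–8 N), then released it. I handed the job in shortly after 31 s on the robot's clock, well under the 109 s limit; no verdict is reported.

- **Placing:** in the last pictures all four look upright and down in their holders. Top-view offsets from the holder centres are about 2 mm (salt), 1 mm (squeeze bottle), 4 mm (tin) and 6 mm (carton), against a limit of 16 mm.
- **Look-alikes:** the spice jar measured 0 mm from its start and the soap bottle about 3 mm, which is within reading accuracy. I left the blue and brown tins alone.
- **Limits of the check:** tilt was judged by eye only, and seating on the floor from the contact height. The carton's 6 mm is the roughest of the readings, taken from an enlarged picture. No check failed.

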